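# Set up the job drawing on the spring-loaded folding stand

## Task

Put the job drawing up where it can be read from the front of the bench: raise the folded drawing stand by its wire handle until its springs snap it fully open, then lift the clipped drawing board out of the dowel rack and set it on the stand's ledge, behind the lip, clip at the top and drawing facing out, lying flat back against the panel. Leave the plain board standing in the rack.

Things in the scene. Friction and masses are not known exactly. Their poses are not given: they have to be found in the camera images.
- drawing_stand: low folding drawing stand, held to the steel bench top by magnets: it does not shift. 235 mm wide (y), 130 mm deep (x) without its handle. Origin on the bench top under the middle of the hinge line; x points from its front to its back, z up. The hinge line runs along y, 34 mm above the bench. Steel cheek plates 59 mm high stand at both ends, 206 mm apart inside, springs outside them
- stand_panel (a joint): hinge angle of the plywood panel. 0: folded, lying level towards the stand's +x. Grows as its far edge rises. 1.22: fully open at its stop, 70 degrees up from the bench, leaning back from the front. Side springs pull it shut below about 0.7 rad and open beyond; raising it takes about 7 N at the handle at first, less and less up to 0.7. It stays open by itself
- panel_face (a point): middle of the panel's front face (upper face when folded), 47 mm out from the hinge line and 6 mm off its plane; x up along the panel, z out of the face. Panel: 196 mm wide, 12 mm thick, from 8 to 86 mm out from the hinge line
- stand_handle (a point): middle of the wire handle's cross bar at the panel's far edge: round bar 8 mm thick, 92 mm long along the stand's y, 128 mm out from the hinge line in the panel's mid plane; folded, it is 34 mm above bare bench. 38 mm clear between bar and panel edge, 84 mm between the side arms. It swings on a 128 mm arc about the hinge line and can turn between the fingers
- ledge (a point): middle of the top of the wooden ledge along the stand's front, 16 mm above the bench, 196 mm long, reaching from 15 mm in front of this point (there a lip rises 12 mm above the ledge) to 15 mm behind it; it lies 21 mm in front of the hinge line (stand's x = -21 mm)
- board_rack: dowel rack that does not move: wooden base 124 x 160 x 16 mm with four rows of two dowels, 10 mm thick, 70 mm tall. They form two slots, 10 mm wide, running along its y at x = -30 and +30 mm. Origin under the middle of its base. Mesh guard screens 260 mm high stand on the bench to its left, reaching from the back to beside the rack, and behind it
- job_board: clipped drawing board: wood, 8 mm thick (x), 150 mm wide (y), 200 mm high (z), 0.14 to 0.26 kg. On its front face (-x) a paper sheet with a part drawing and, at the top middle, a steel clip. Origin: middle of its lower edge. It stands upright in one of the rack's two slots, drawing towards the rack's -x
- board_clip (a point): middle of the clip, 185 mm above the board's lower edge and 3 mm in front of its mid plane. Board and clip together are 14 mm thick here: from 10 mm in front of to 4 mm behind the board's mid plane. Clip 64 mm wide, 26 mm high, to 2 mm below the board's top
- drawing (a point): middle of the drawing, on the board's front face (4 mm in front of the mid plane), 88 mm above its lower edge
- plain_board: plain plywood board without clip, 8 x 130 x 110 mm, upright in the rack's other slot, lower than the drawing board. Origin: middle of its lower edge

How it is judged:
By the outcome, as a careful person would: the job done as asked, in the order asked, and still so for the second after the job is handed in, with the robot touching nothing.
It also fails if it takes over 53 s, if anything falls off the work surface, if the arm or the gripper's body presses on something with over 40 N, if the wrist force passes 120 N, or if a joint passes its speed limit or range.

## Robot

A 6-joint arm with a two-finger parallel gripper is mounted at the origin on a cart in front of the work surface, level with it; the furniture and walls round the work are solid. World frame = base frame: x ahead of the robot, y to its left, z up, the work surface at z = 0. Lengths are in mm, angles in degrees, forces in N, time in s.
With the tool pointing down it reaches from about 300 to 850 mm from the base axis. Payload 5.4 kg.
Tool frame: the origin (TCP) lies between the finger pads; the fingertips stand 19 mm ahead of it and the grasp point (between the pads) is the TCP; z points along the fingers, y is the direction in which the jaws open and shut (so a half turn about z gives the same grasp; the last joint's range is limited). The gripper opens to 85 mm and grips with 20 to 120 N. Pads are 22 mm wide; open, the fingers measure 114 mm over their backs; the gripper's body (76 mm by 85 mm) begins 54 mm behind the grasp point. The pads swing forward as they close: fully open they stand 13 mm farther back than shut.
Start: joints at [-12.038, 9.076, 91.501, -0, 79.423, -12.038], TCP at [574.984, -0.018, 250.299] pointing down, gripper open.
Joint ranges: [-166.64, 166.64], [-54.1, 131.32], [10.49, 154.53], [-73.88, 253.88], [9.74, 151.15], [-171.62, 171.62]. Speed limits (degrees/s): [147.25, 147.25, 180, 180, 180, 180].

## Interface

Orientations are given as a 3x3 rotation matrix whose columns are the frame's x, y, z axes.
In Python, from workcell import get_obs, read_camera, camera_params, r, silhouettes gives the robot as it stands.
- The arm moves only by the tool carry_out, never from a script. Its argument "rows" is a list of rows, each a list of 7 numbers: the closure, from -1 (fully open) to 1 (shut), then the shift along the tool's x, y, z in cm, then the turn, a rotation vector about the tool's x, y, z in degrees. A call has 1 to 20 rows; each row is the pose to reach, as a shift and turn from the pose commanded when the call began, along the tool's axes at that moment; what a row does not reach only later rows make up. A row lasts 1/12 s, in which the tool goes at most 41.7 mm and 7.16 degrees, less where a joint would pass 70% of its speed; a pose out of reach is approached as far as the arm can. A call with a gripper value outside its range is refused whole. The fingers move at their own pace and stop on an object; "grip_force" is the grip in N (left out, the last holds). Time passes only in rows, so rows that repeat a pose let the fingers close. It gives the time, the measured TCP pose, the force and the opening at its end, in the units of the state.
- get_obs(): the state, without advancing time (a new reading comes with each control period).
- read_camera(name): name is "scene" or "side" or "wrist"; returns the picture (400x640x3 uint8, red, green, blue); there is no depth.
- camera_params(name): a dict with "fov_y" (degrees; the focal length in pixels is half the picture's height over the tangent of half this angle, whatever the lens; pixels are square), "cx", "cy" (the principal point, pixels), "extrinsics" (4x4, takes a point from camera to world coordinates); the wrist camera has in their place "hand_eye" (4x4, takes a point from camera to tool coordinates, whose origin is the TCP and whose axes are the flange's). Camera axes: x right, y up, looking along -z (the intrinsics and any distortion apply to the point x, -y, -z); pixel columns grow to the right and rows downward; lengths in mm; the calibration is good to about 2 mm. A picture is of the moment at which its call begins: read the wrist's pose just before it. camera_params takes no time and is no camera call.
- r.sign_off(): hands the job in, once; it reports no verdict.
Trained networks look in the newest picture that a camera, given by its name, has taken for a name from the list of things; names that differ only in an ending like _2 or _b are one class to them, and where a whole thing is asked for, a point or a joint stands for the part that bears it (a point fixed in the world has none). Each returns a list of dicts, best first, with "p" (0 to 1); they miss things now and then, are a little off and sometimes report something else, mostly with a low value. They report only what shows in the picture. A call takes as long as a camera call.
- silhouettes(camera, target): "pixels" (400x640 bool, what is visible of it) and "box" ([left, top, right, bottom] in pixels, round what is visible of it).
The state is a dict: "clock": time; "joints": joint angles; "qd": joint speeds; "effort": joint torques, N m; "tcp_pos": TCP position; "tcp_rot": TCP orientation; "force": force on the tool from outside, world axes, zero at the start; "wrist_torque": the same for the moment, N m; "grip_width": finger opening in mm.
Only numpy, scipy, OpenCV 4.12 (cv2) and the standard library are available. Lean on these libraries where they do the work, as an engineer would, in place of code of your own. Each camera call takes 0.05 s, during which the arm holds its last target.

## Working session

There is one attempt and no reset: what is moved stays moved. The work goes in short steps, Python scripts to look and compute and a tool call to move; the robot and the scene stay as the last step left them, time stands still between calls to the robot, and variables do not carry over. Pictures are saved under pics/ and viewed, and the job is handed in when it is done.

Besides the shell and the picture viewer there is one more tool, called as name([rows], argument=value, ...), one row to a line, values as JSON. carry_out: Moves the arm, as the interface text tells. Its arguments: {"type":"object","properties":{"rows":{"type":"array"},"grip_force":{"type":"number"}},"required":["rows"]}

```bash
ls; mkdir -p pics; python3 - <<'E'
from workcell import get_obs, read_camera, camera_params
import cv2, numpy as np
np.set_printoptions(precision=4,suppress=True)
o=get_obs(); print(o)
for n in ["scene","side","wrist"]:
    im=read_camera(n); cv2.imwrite(f"pics/{n}0.png",im[:,:,::-1]); print(n,camera_params(n))
E
```

```text
pics
{'clock': 0.0, 'joints': array([-12.0369,   9.1109,  91.5733,   0.0011,  79.4246, -12.038 ]), 'qd': array([-0.0143, -0.0115, -0.0234,  0.068 , -0.1192, -0.0085]), 'effort': array([  0.0002, -39.6007, -33.1427,  -0.0002,   0.0084,  -0.    ]), 'tcp_pos': array([574.4233,   0.1166, 249.3245]), 'tcp_rot': array([[-0.    ,  1.    , -0.0019],
       [ 1.    ,  0.    ,  0.0004],
       [ 0.0004, -0.0019, -1.    ]]), 'force': array([-0.0448,  0.8302, -0.1071]), 'wrist_torque': array([-0.0537,  0.0007, -0.0487]), 'grip_width': 85.45486905843572}
scene {'fov_y': 51.35060789812894, 'cx': 330.3046165312191, 'cy': 195.5443472632399, 'extrinsics': array([[ -0.8681,   0.2175,  -0.4462, 136.3804],
       [ -0.4961,  -0.3472,   0.7958, 672.9325],
       [  0.0181,   0.9122,   0.4093, 542.1722],
       [  0.    ,   0.    ,   0.    ,   1.    ]])}
side {'fov_y': 50.95387784153203, 'cx': 315.04128318652766, 'cy': 201.83901380160714, 'extrinsics': array([[   0.9354,    0.1188,   -0.333 ,  257.1654],
       [  -0.3536,    0.3203,   -0.8789, -822.3482],
       [   0.0023,    0.9399,    0.3416,  446.0915],
       [   0.    ,    0.    ,    0.    ,    1.    ]])}
wrist {'fov_y': 67.07849071646712, 'cx': 311.30749685275134, 'cy': 202.0466071988003, 'hand_eye': array([[   0.0006,    0.9466,    0.3223,   82.9979],
       [   1.    ,   -0.0008,    0.0004,    0.5946],
       [   0.0007,    0.3223,   -0.9466, -124.0499],
       [   0.    ,    0.    ,    0.    ,    1.    ]])}
```

View pics/scene0.png

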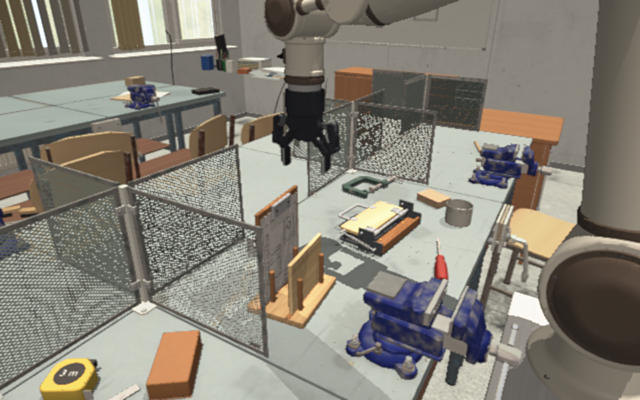

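View pics/side0.png

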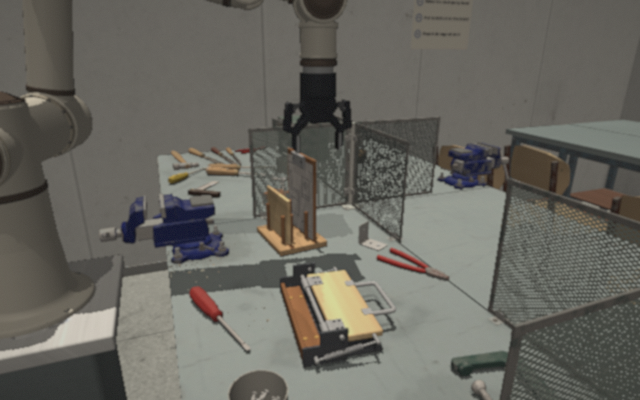

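View pics/wrist0.png

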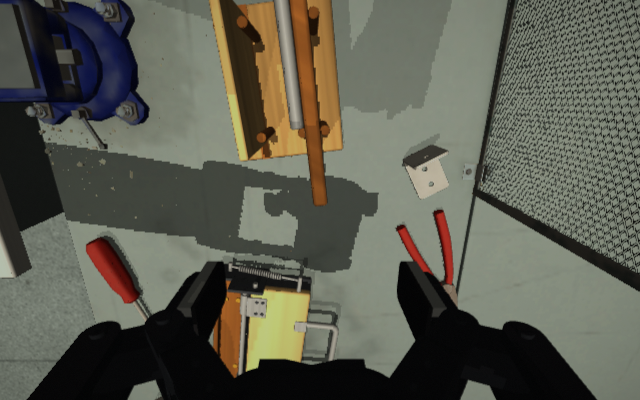

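```bash
cat > h.py <<'E'
from workcell import get_obs, read_camera, camera_params, r, silhouettes
import cv2, numpy as np
np.set_printoptions(precision=4,suppress=True)
def cam(n,obs=None):
    p=camera_params(n); f=200/np.tan(np.radians(p["fov_y"]/2))
    if "extrinsics" in p: T=np.array(p["extrinsics"])
    else:
        W=np.eye(4);W[:3,:3]=obs["tcp_rot"];W[:3,3]=obs["tcp_pos"]; T=W@np.array(p["hand_eye"])
    return dict(f=f,cx=p["cx"],cy=p["cy"],T=T)
def proj(c,P):
    P=np.atleast_2d(P); q=(P-c["T"][:3,3])@c["T"][:3,:3]
    return np.c_[c["cx"]+c["f"]*q[:,0]/-q[:,2], c["cy"]-c["f"]*q[:,1]/-q[:,2]]
def ray(c,uv):
    d=np.array([(uv[0]-c["cx"])/c["f"],-(uv[1]-c["cy"])/c["f"],-1.]); return c["T"][:3,3],c["T"][:3,:3]@d
def onz(c,uv,z):
    o,d=ray(c,uv); return o+d*(z-o[2])/d[2]
def Rz(a): a=np.radians(a); return np.array([[np.cos(a),-np.sin(a),0],[np.sin(a),np.cos(a),0],[0,0,1]])
def draw(im,c,pts,col=(0,0,255)):
    for u,v in proj(c,pts): cv2.circle(im,(int(round(u)),int(round(v))),2,col,-1)
E
python3 - <<'E'
import cv2
def crop(n,b,s): 
    im=cv2.imread(f"pics/{n}0.png"); x0,y0,x1,y1=b
    cv2.imwrite(f"pics/{n}0c.png",cv2.resize(im[y0:y1,x0:x1],None,fx=s,fy=s,interpolation=cv2.INTER_CUBIC))
crop("scene",(240,170,440,330),4)
crop("side",(240,130,440,370),2.5)
crop("wrist",(200,0,360,400),1.5)
E
```

```text
(no output)
```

View pics/scene0c.png

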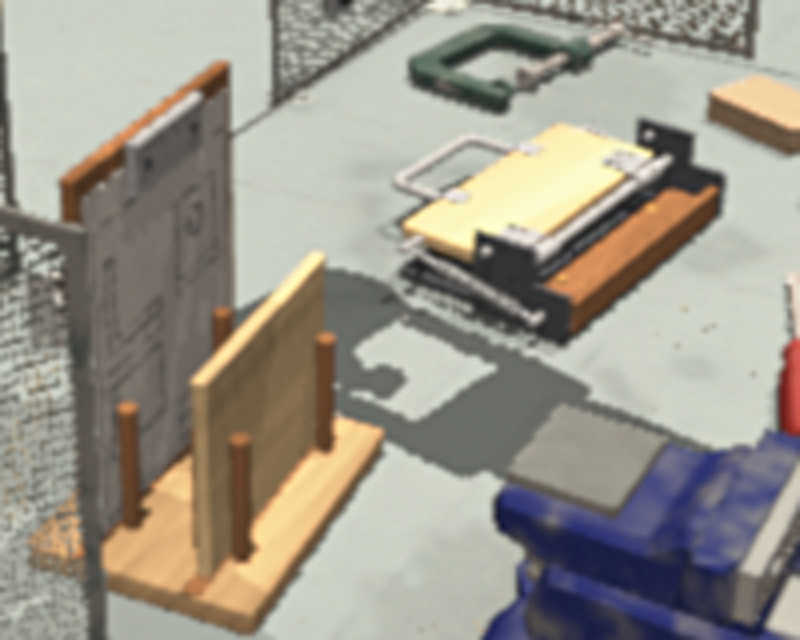

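View pics/side0c.png

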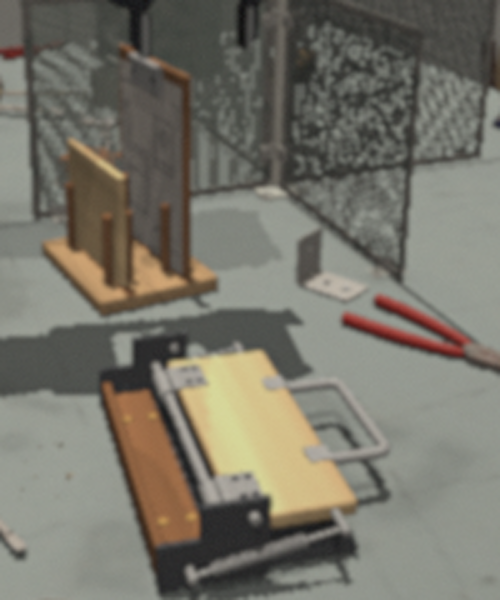

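View pics/wrist0c.png

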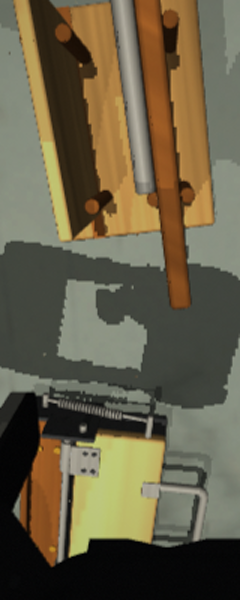

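```bash
cat > fit.py <<'E'
from h import *
from scipy.optimize import least_squares
o=get_obs(); C={n:cam(n,o) for n in ["scene","side","wrist"]}
def fit(pk,x0,free=None):
    def res(p,w=True):
        out=[]
        for n,L,uv in pk:
            P=Rz(p[2])@np.array(L,float)+[p[0],p[1],0]
            out+=list(proj(C[n],P)[0]-uv)
        return np.array(out)
    s=least_squares(res,x0,loss="soft_l1",f_scale=2,x_scale=[10,10,2]); print("fit",s.x)
    rr=res(s.x).reshape(-1,2)
    for (n,L,uv),e in zip(pk,rr): print(n,L,uv,e.round(1))
    return s.x
S=lambda u,v:(240+u/4,170+v/4)
D=lambda u,v:(240+u/2.5,130+v/2.5)
W=lambda u,v:(200+u/1.5,v/1.5)
if __name__=="__main__":
    print("stand")
    fit([("scene",(86,98,40),S(405,228)),("scene",(86,-98,40),S(555,125)),("scene",(128,46,34),S(396,182)),("scene",(128,-46,34),S(468,137)),
     ("side",(86,-98,40),D(355,497)),("side",(86,98,40),D(268,350)),("side",(128,46,34),D(340,382)),("side",(128,-46,34),D(385,447)),
     ("wrist",(86,98,40),W(167,437)),("wrist",(132,46,34),W(207,488))],[560,-120,0])
    print("rack")
    fit([("scene",(-62,-80,16),S(382,432)),("scene",(-62,80,16),S(252,615)),("wrist",(-62,-80,16),(240,160)),("wrist",(62,-80,16),(342,149)),
     ("side",(-62,80,16),D(42,243)),("side",(-62,-80,16),D(100,303)),("side",(62,-80,16),D(217,278))],[560,180,0])
    print("job")
    fit([("scene",(4,75,216),S(62,182)),("scene",(4,-75,216),S(224,62)),("wrist",(4,-75,216),(327,204)),("wrist",(-4,-75,216),(312,205)),
     ("side",(-4,75,216),D(119,46)),("side",(4,-75,216),D(190,75))],[600,180,0])
    print("plain")
    fit([("scene",(-4,65,126),S(196,384)),("scene",(-4,-65,126),S(325,254)),("side",(-4,65,126),D(68,142)),("side",(4,-65,126),D(127,180)),("wrist",(-4,-65,126),(240,160))],[530,180,0])
E
python3 fit.py
```

```text
stand
fit [ 475.6313 -241.29     -7.8188]
scene (86, 98, 40) (341.25, 227.0) [-2.3 -2. ]
scene (86, -98, 40) (378.75, 201.25) [ 0.5 -1.1]
scene (128, 46, 34) (339.0, 215.5) [-1.2 -0.3]
scene (128, -46, 34) (357.0, 204.25) [ 0.  -0.2]
side (86, -98, 40) (382.0, 328.8) [-0.1 -0.5]
side (86, 98, 40) (347.2, 270.0) [-1.8 -2.1]
side (128, 46, 34) (376.0, 282.8) [-1.4 -1.4]
side (128, -46, 34) (394.0, 308.8) [-0.2  0.3]
wrist (86, 98, 40) (311.3333333333333, 291.3333333333333) [-0.5  2. ]
wrist (132, 46, 34) (338.0, 325.3333333333333) [0.7 0.9]
rack
fit [540.6492 100.2641   6.5109]
scene (-62, -80, 16) (335.5, 278.0) [ 0.4 -1.5]
scene (-62, 80, 16) (303.0, 323.75) [-0.5 -0.7]
wrist (-62, -80, 16) (240, 160) [-1.   0.6]
wrist (62, -80, 16) (342, 149) [ 0.4 -0.1]
side (-62, 80, 16) (256.8, 227.2) [-0.8 -2.2]
side (-62, -80, 16) (280.0, 251.2) [-0.2 -1.6]
side (62, -80, 16) (326.8, 241.2) [ 0.6 -2.1]
job
fit [569.4674 102.2778   7.6091]
scene (4, 75, 216) (255.5, 215.5) [-0.9 -1.2]
scene (4, -75, 216) (296.0, 185.5) [-2.2 -1.5]
wrist (4, -75, 216) (327, 204) [-0.6 -0.2]
wrist (-4, -75, 216) (312, 205) [0.  0.6]
side (-4, 75, 216) (287.6, 148.4) [-2.2 -1.8]
side (4, -75, 216) (316.0, 160.0) [ 0.7 -0.8]
plain
fit [512.6692 100.436    5.9558]
scene (-4, 65, 126) (289.0, 266.0) [ 0.3 -0.8]
scene (-4, -65, 126) (321.25, 233.5) [-0.9 -0.7]
side (-4, 65, 126) (267.2, 186.8) [-0.  -2.5]
side (4, -65, 126) (290.8, 202.0) [-0.1 -2.7]
wrist (-4, -65, 126) (240, 160) [-0.4  0.2]
```

```bash
python3 - <<'E'
from h import *
c=cam("side")
for uv in [(512,326),(490,305),(347,207),(403,240),(385,233),(253,215),(448,278)]: print(uv,onz(c,uv,0))
c=cam("scene")
for uv in [(145,308),(268,355),(352,172),(308,196),(430,183),(385,185),(362,190)]: print(uv,onz(c,uv,0))
o=get_obs();c=cam("wrist",o)
for uv in [(472,195),(468,172),(640,290)]: print(uv,onz(c,uv,0))
# target move
from scipy.spatial.transform import Rotation as Rn
R0=o["tcp_rot"]; yaw=-7.8
T=np.array([602.4,-258.7,150]); print("shift cm",R0.T@(T-o["tcp_pos"])/10)
Rt=Rz(yaw)@np.array([[0,1,0],[1,0,0],[0,0,-1.]]); print(Rn.from_matrix(R0.T@Rt).as_rotvec(degrees=True))
E
```

```text
(512, 326) [ 788.6025 -376.4582    0.    ]
(490, 305) [ 798.5835 -312.9043    0.    ]
(347, 207) [766.266  249.4531   0.    ]
(403, 240) [799.1894 -11.1228   0.    ]
(385, 233) [778.3401  41.8798   0.    ]
(253, 215) [486.6634 284.0589  -0.    ]
(448, 278) [ 787.3647 -204.071     0.    ]
(145, 308) [768.4652 280.2051   0.    ]
(268, 355) [487.2193 254.0971   0.    ]
(352, 172) [ 764.4375 -605.5978    0.    ]
(308, 196) [ 785.635  -340.4948    0.    ]
(430, 183) [ 487.9507 -655.8244    0.    ]
(385, 185) [ 613.2893 -555.7001    0.    ]
(362, 190) [ 661.0297 -475.2712    0.    ]
(472, 195) [782.8927 -34.0779   0.    ]
(468, 172) [772.6063  -3.6341   0.    ]
(640, 290) [1050.6606 -177.879     0.    ]
shift cm [-25.8847   2.7971   9.9395]
[-0.0834 -0.0134  7.8026]
```

carry_out([
  [0,-1,0.1,0.4,0,0,0.3],
  [0,-3,0.3,1.2,0,0,1],
  [0,-6,0.6,2.4,0,0,2],
  [0,-9,1,3.6,0,0,3],
  [0,-12,1.3,4.8,0,0,4],
  [0,-15,1.6,6,0,0,5],
  [0,-18,1.9,7.2,0,0,6],
  [0,-21,2.3,8.4,0,0,7],
  [0,-23.5,2.6,9.2,0,0,7.6],
  [0,-25,2.7,9.7,0,0,7.8],
  [0,-25.7,2.8,9.9,0,0,7.8],
  [0,-25.9,2.8,9.9,0,0,7.8],
  [0,-25.9,2.8,9.9,0,0,7.8],
  [0,-25.9,2.8,9.9,0,0,7.8],
])

```text
clock: 1.32
tcp_pos: [603.4, -258.0, 152.0]
tcp_rot: [[0.135, 0.991, 0.001], [0.991, -0.135, -0.0], [0.0, 0.001, -1.0]]
force: [-0.4, -0.3, -0.7]
grip_width: 42.5
```

```bash
python3 - <<'E'
from h import *
o=get_obs(); print(o["clock"],o["tcp_pos"],o["grip_width"]); im=read_camera("wrist"); cv2.imwrite("pics/w1.png",im[:,:,::-1])
np.savez("w1.npz",p=o["tcp_pos"],R=o["tcp_rot"])
c=cam("wrist",o); im=im[:,:,::-1].copy()
P=[(86,98,40),(128,46,34),(128,-46,34),(8,98,40),(8,-98,40),(86,-98,40),(-36,98,28)]
draw(im,c,[Rz(-7.8)@np.array(p)+[475.6,-241.3,0] for p in P]); cv2.imwrite("pics/w1d.png",im)
E
```

```text
1.3167 [ 603.3817 -257.9573  152.0068] 42.48434914617801
```

View pics/w1d.png

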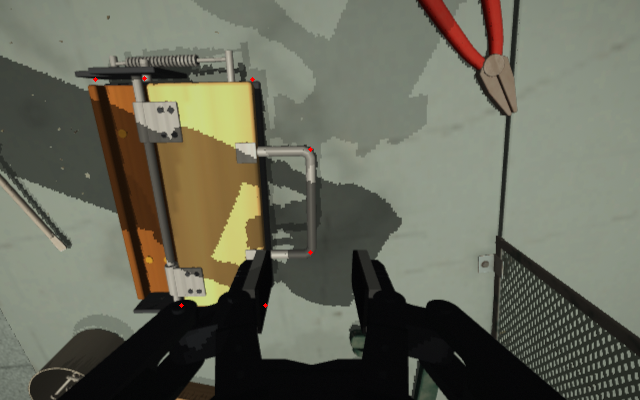

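carry_out([
  [0.15,0,0,1.5,0,0,0],
  [0.15,0,0,4.0,0,0,0],
  [0.15,0,0,6.5,0,0,0],
  [0.15,0,0,9,0,0,0],
  [0.15,0,0,10.7,0,0,0],
  [0.15,0,0,11.4,0,0,0],
  [0.15,0,0,11.5,0,0,0],
  [0.15,0,0,11.5,0,0,0],
  [0.5,0,0,11.5,0,0,0],
  [1,0,0,11.5,0,0,0],
  [1,0,0,11.5,0,0,0],
  [1,0,0,11.5,0,0,0],
  [1,0,0,11.5,0,0,0],
  [1,0,0,11.5,0,0,0],
], grip_force=30)

```text
clock: 2.53
tcp_pos: [602.7, -259.4, 38.2]
tcp_rot: [[0.135, 0.991, -0.001], [0.991, -0.135, -0.001], [-0.001, -0.001, -1.0]]
force: [-6.6, 1.8, 7.4]
grip_width: 7.1
```

```bash
python3 - <<'E'
from h import *
o=get_obs(); print(o["clock"],o["tcp_pos"],o["grip_width"],o["force"]); im=read_camera("wrist"); cv2.imwrite("pics/w2.png",im[:,:,::-1])
# arc in tool axes: tool y=+stand x, tool z=down
th=np.linspace(0,1.24,16)
for t in th: print(round(t,3), np.round([0,12.8*(np.cos(t)-1), -12.8*np.sin(t)],2))
E
```

```text
2.5333 [ 602.713  -259.4401   38.2346] 7.077035361608687 [-6.6027  1.8028  7.442 ]
0.0 [ 0.  0. -0.]
0.083 [ 0.   -0.04 -1.06]
0.165 [ 0.   -0.17 -2.11]
0.248 [ 0.   -0.39 -3.14]
0.331 [ 0.   -0.69 -4.16]
0.413 [ 0.   -1.08 -5.14]
0.496 [ 0.   -1.54 -6.09]
0.579 [ 0.   -2.08 -7.  ]
0.661 [ 0.   -2.7  -7.86]
0.744 [ 0.   -3.38 -8.67]
0.827 [ 0.   -4.13 -9.42]
0.909 [  0.    -4.94 -10.1 ]
0.992 [  0.    -5.8  -10.72]
1.075 [  0.    -6.71 -11.26]
1.157 [  0.    -7.66 -11.72]
1.24 [  0.    -8.64 -12.11]
```

View pics/w2.png

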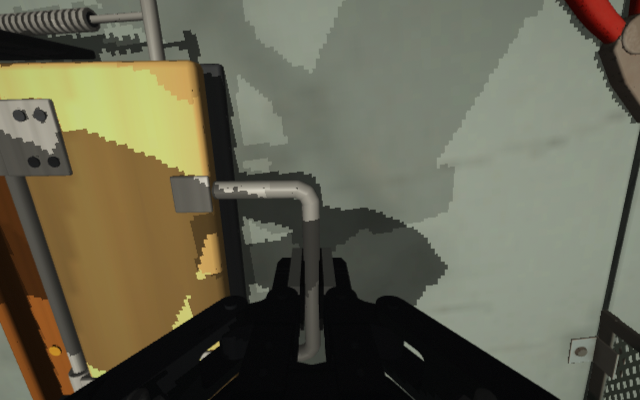

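carry_out([
  [1,0,0,-0.5,0,0,0],
  [1,0,-0.1,-1.5,0,0,0],
  [1,0,-0.25,-2.5,0,0,0],
  [1,0,-0.5,-3.5,0,0,0],
  [1,0,-0.85,-4.6,0,0,0],
  [1,0,-1.3,-5.6,0,0,0],
  [1,0,-1.8,-6.6,0,0,0],
  [1,0,-2.4,-7.45,0,0,0],
  [1,0,-3.05,-8.3,0,0,0],
  [1,0,-3.75,-9.05,0,0,0],
  [1,0,-4.5,-9.75,0,0,0],
  [1,0,-5.35,-10.4,0,0,0],
  [1,0,-6.25,-11,0,0,0],
  [1,0,-7.2,-11.5,0,0,0],
  [1,0,-7.8,-11.8,0,0,0],
  [1,0,-8.2,-11.95,0,0,0],
  [1,0,-8.2,-11.95,0,0,0],
])

```text
clock: 4.0
tcp_pos: [521.7, -249.4, 159.5]
tcp_rot: [[0.136, 0.991, 0.002], [0.991, -0.136, -0.004], [-0.004, 0.003, -1.0]]
force: [-2.7, -3.5, 9.2]
grip_width: 7.0
```

```bash
python3 - <<'E'
from h import *
o=get_obs(); print(o["clock"],o["tcp_pos"],o["grip_width"],o["force"]); im=read_camera("side"); cv2.imwrite("pics/s3.png",cv2.resize(im[100:400,180:480,::-1],None,fx=2,fy=2))
E
```

```text
4.0 [ 521.6586 -249.3554  159.5491] 6.958278596535307 [-2.6836 -3.4803  9.2491]
```

View pics/s3.png

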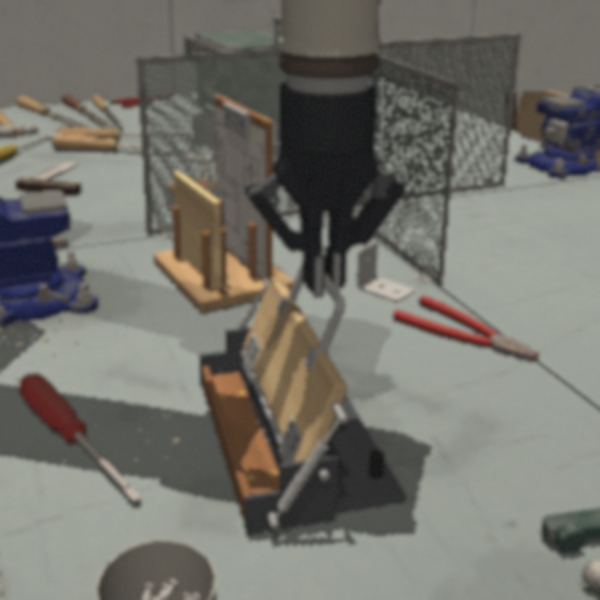

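carry_out([
  [0.2,0,0,0,0,0,0],
  [0.1,0,0,0,0,0,0],
  [0,0,0,0,0,0,0],
  [0,0,0,-1,0,0,0],
  [0,0,0,-3,0,0,0],
  [0,0,0,-5.5,0,0,0],
  [0,2,0,-8,0,0,-1],
  [0,5,0,-10,0,0,-2.5],
  [0,8.5,0,-12,0,0,-4],
  [0,12,-0.1,-13,0,0,-5.5],
  [0,15.5,-0.1,-13.4,0,0,-7],
  [0,19,-0.1,-13.4,0,0,-8.5],
  [0,22.5,-0.2,-13.4,0,0,-10],
  [0,26,-0.2,-13.4,0,0,-11.5],
  [0,29.5,-0.2,-13.4,0,0,-13],
  [0,32.5,-0.2,-13.4,0,0,-14.2],
  [0,34.3,-0.2,-13.4,0,0,-14.8],
  [0,35.1,-0.2,-13.4,0,0,-14.8],
  [0,35.3,-0.2,-13.4,0,0,-14.8],
  [0,35.3,-0.2,-13.4,0,0,-14.8],
])

```text
clock: 5.72
tcp_pos: [567.6, 101.9, 290.0]
tcp_rot: [[-0.122, 0.993, -0.0], [0.993, 0.122, -0.0], [-0.0, -0.0, -1.0]]
force: [0.1, -1.0, 0.0]
grip_width: 42.8
```

```bash
python3 - <<'E'
from h import *
o=get_obs(); print(o["clock"],o["tcp_pos"],o["tcp_rot"],o["grip_width"],o["force"])
for n in ["wrist","side","scene"]:
    im=read_camera(n); cv2.imwrite(f"pics/{n}4.png",im[:,:,::-1])
    c=cam(n,o); im=im[:,:,::-1].copy()
    if n=="wrist":
        P=[(x,y,z) for x in(-4,4) for y in (-75,75) for z in (216,)]
        draw(im,c,[Rz(7)@np.array(p)+[569.5,102.3,0] for p in P]); cv2.imwrite("pics/wrist4d.png",im)
    if n=="side": cv2.imwrite("pics/side4d.png",cv2.resize(im[100:400,180:480],None,fx=2,fy=2))
E
```

```text
5.7167 [567.5534 101.9406 289.9518] [[-0.122   0.9925 -0.0003]
 [ 0.9925  0.122  -0.0004]
 [-0.0003 -0.0004 -1.    ]] 42.83258187157878 [ 0.1158 -0.951   0.0127]
```

View pics/wrist4d.png

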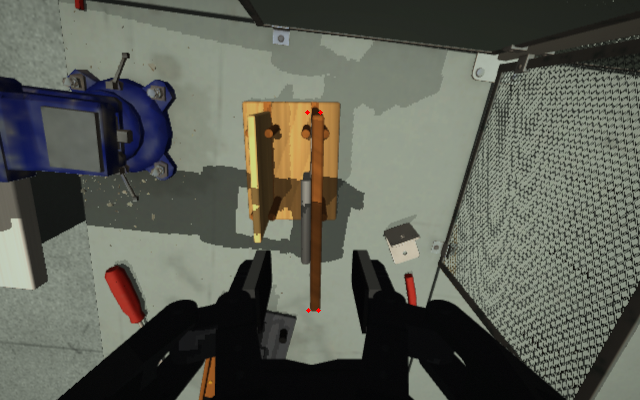

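View pics/side4d.png

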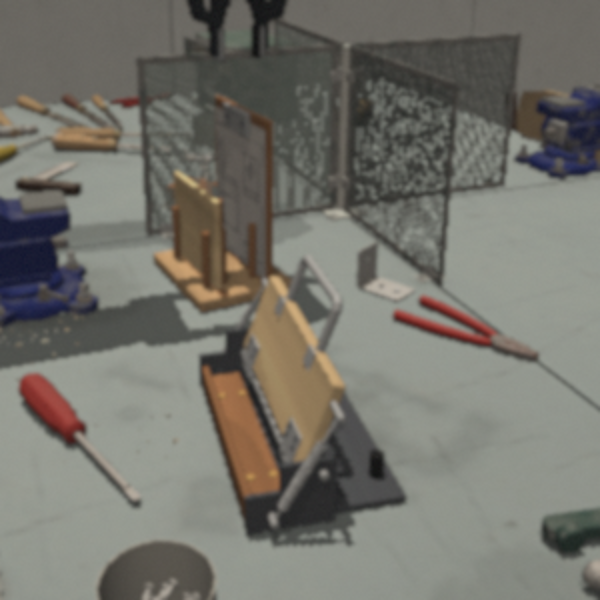

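carry_out([
  [0,0,0,1,0,0,0.5],
  [0,0,0,3,0,0,0.5],
  [0,0,0,5,0,0,0.5],
  [0,0,0,7,0,0,0.5],
  [0,0,0,8.2,0,0,0.5],
  [0,0,0,8.7,0,0,0.5],
  [0,0,0,8.7,0,0,0.5],
  [0.3,0,0,8.7,0,0,0.5],
  [0.6,0,0,8.7,0,0,0.5],
  [1,0,0,8.7,0,0,0.5],
  [1,0,0,8.7,0,0,0.5],
  [1,0,0,8.7,0,0,0.5],
  [1,0,0,8.7,0,0,0.5],
], grip_force=50)

```text
clock: 6.95
tcp_pos: [568.6, 102.0, 204.5]
tcp_rot: [[-0.113, 0.994, 0.003], [0.994, 0.113, -0.0], [-0.001, 0.003, -1.0]]
force: [-0.7, -0.8, 4.7]
grip_width: 13.2
```

```bash
python3 - <<'E'
from h import *
o=get_obs(); print(o["clock"],o["tcp_pos"],o["tcp_rot"],o["grip_width"],o["force"])
for n in ["wrist","scene"]:
    im=read_camera(n); cv2.imwrite(f"pics/{n}5.png",im[:,:,::-1])
    if n=="scene": cv2.imwrite("pics/scene5d.png",cv2.resize(im[100:350,200:450,::-1],None,fx=2.4,fy=2.4))
E
```

```text
6.95 [568.6237 102.0418 204.4613] [[-0.1132  0.9936  0.0029]
 [ 0.9936  0.1132 -0.0002]
 [-0.0006  0.0029 -1.    ]] 13.156799934577355 [-0.6689 -0.8268  4.6943]
```

View pics/wrist5.png

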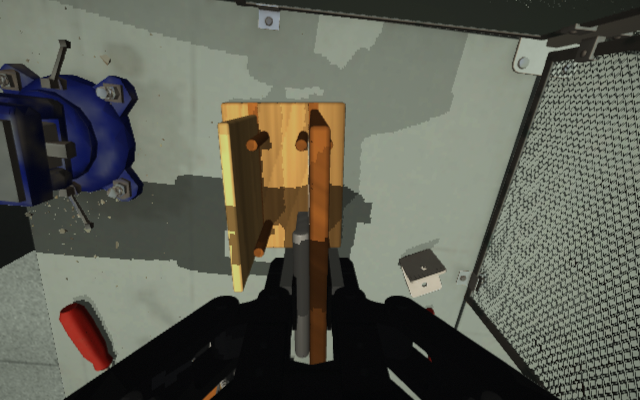

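View pics/scene5d.png

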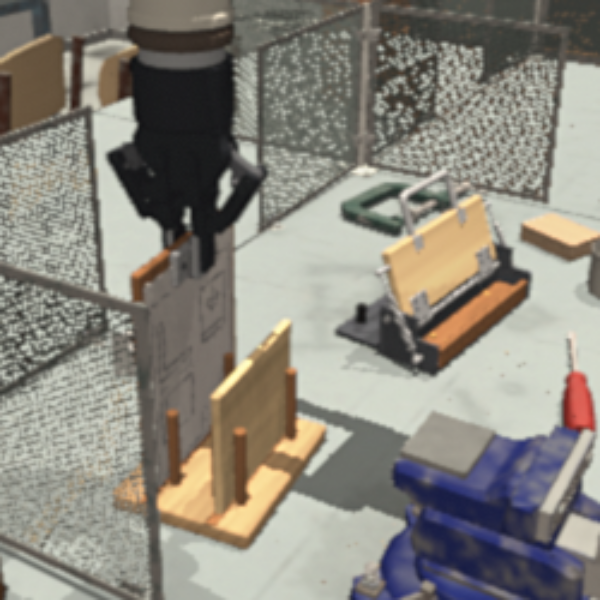

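carry_out([
  [1,0,0,-0.3,0,0,0],
  [1,0,0,-1,0,0,0],
  [1,0,0,-2,0,0,0],
  [1,0,0,-3.2,0,0,0],
  [1,0,0,-4.5,0,0,0],
  [1,0,0,-6,0,0,0],
  [1,0,0,-7.5,0,0,0],
  [1,0,0,-9,0,0,0],
  [1,0,0,-10.5,0,0,0],
  [1,0,0,-12,0,0,0],
  [1,0,0,-13.5,0,0,0],
  [1,0,0,-14.6,0,0,0],
  [1,0,0,-15,0,0,0],
  [1,0,0,-15,0,0,0],
])

```text
clock: 8.22
tcp_pos: [568.1, 102.1, 354.6]
tcp_rot: [[-0.113, 0.994, 0.003], [0.994, 0.113, -0.0], [-0.0, 0.003, -1.0]]
force: [-0.8, -0.4, -2.6]
grip_width: 13.1
```

```bash
python3 - <<'E'
from h import *
o=get_obs(); print(o["clock"],o["joints"],o["tcp_pos"],o["tcp_rot"],o["grip_width"],o["force"])
a=[]
for n in ["side","scene"]:
    im=read_camera(n); cv2.imwrite(f"pics/{n}6.png",im[:,:,::-1])
    a.append(cv2.resize(im[80:380,200:440,::-1],None,fx=1.6,fy=1.6))
cv2.imwrite("pics/m6.png",np.hstack(a))
E
```

```text
8.2167 [-1.7981  6.5671 82.5975 -0.0008 90.6735 -8.2991] [568.146  102.1187 354.6435] [[-0.1132  0.9936  0.0028]
 [ 0.9936  0.1132 -0.0001]
 [-0.0004  0.0028 -1.    ]] 13.140342757846318 [-0.8295 -0.4073 -2.649 ]
```

View pics/m6.png

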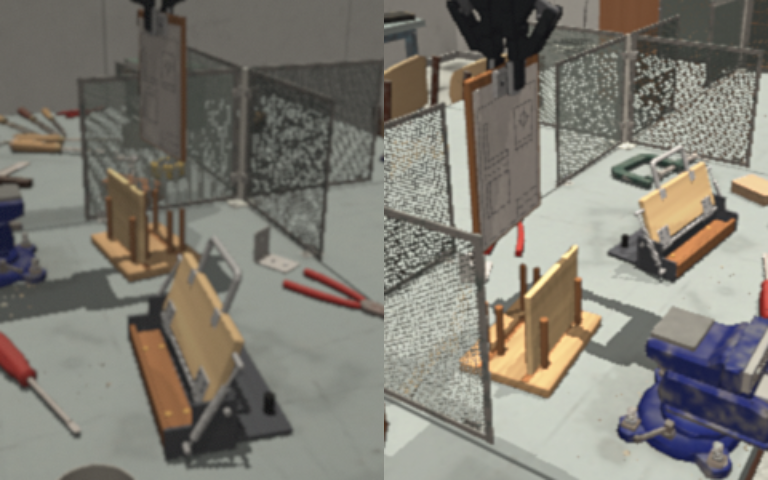

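```bash
cat > ov.py <<'E'
from h import *
H=np.array([475.6,-241.3,0]);YAW=-7.8
def pp(s,y,n,th=1.22):  # panel coords -> world
    return Rz(YAW)@np.array([s*np.cos(th)-n*np.sin(th),y,34+s*np.sin(th)+n*np.cos(th)])+H
def lines(im,c,A,off,s,col):
    q=(proj(c,A)-off)*s
    for a,b in zip(q[:-1],q[1:]): cv2.line(im,tuple(int(v) for v in a.round()),tuple(int(v) for v in b.round()),col,1,cv2.LINE_AA)
def over(im,c,off,s,board=None):
    lines(im,c,[pp(*p) for p in [(8,98,6),(86,98,6),(86,-98,6),(8,-98,6),(8,98,6)]],off,s,(0,0,255))
    lines(im,c,[pp(128,46,0),pp(128,-46,0)],off,s,(255,0,0))
    L=[(-36,98,28),(-36,-98,28)]; lines(im,c,[Rz(YAW)@np.array(p)+H for p in L],off,s,(0,160,0))
E
python3 - <<'E'
from ov import *
for n,b in [("side",(250,180,430,370)),("scene",(330,140,470,280))]:
    im=cv2.imread(f"pics/{n}6.png"); x0,y0,x1,y1=b; s=3 if n=="side" else 4
    z=cv2.resize(im[y0:y1,x0:x1],None,fx=s,fy=s,interpolation=cv2.INTER_CUBIC)
    over(z,cam(n),np.array([x0,y0]),s); cv2.imwrite(f"pics/{n}6o.png",z)
E
```

```text
(no output)
```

View pics/side6o.png

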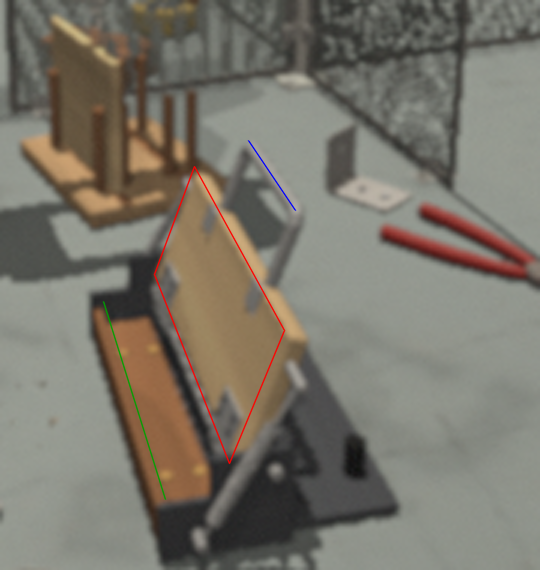

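View pics/scene6o.png

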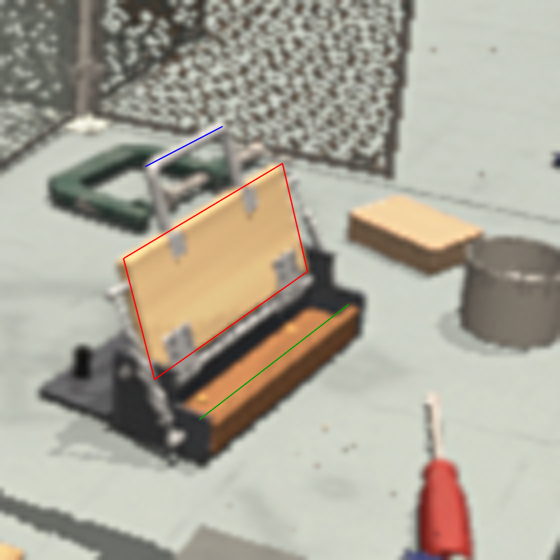

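```bash
cat > tgt.py <<'E'
from ov import *
from scipy.spatial.transform import Rotation as Rn
th=np.radians(70); u=np.array([np.cos(th),0,np.sin(th)]); nn=np.array([-np.sin(th),0,np.cos(th)])
Rt=Rz(YAW)@np.c_[[0,1,0],-nn,-u]
def tcp(du,dn,dy=0,h=188.5,off=3): 
    s=-(18+6*np.cos(th))/np.sin(th)
    return Rz(YAW)@((s+h+du)*u+(10+off+dn)*nn+np.array([0,dy,34]))+H
if __name__=="__main__":
    # commanded pose estimate
    Rc=Rz(6.5)@np.array([[0,1,0],[1,0,0],[0,0,-1.]]); pc=np.array([567.7,102.1,352.8])
    print(tcp(0,0),tcp(130,30))
    print("A shift",Rc.T@(tcp(130,30)-pc)/10, "rot",Rn.from_matrix(Rc.T@Rt).as_rotvec(degrees=True))
E
python3 tgt.py
```

```text
[ 520.1405 -247.4013  195.5262] [ 536.2618 -249.6096  327.9468]
A shift [-34.589   -7.1051   2.4853] rot [19.8957  2.4958 14.1542]
```

carry_out([
  [1,-0.7,0,0,0,0,0.2],
  [1,-2,0,0,0,0,0.8],
  [1,-4,-0.1,0,1,0,1.6],
  [1,-6.5,-0.4,0,2,0.2,2.6],
  [1,-9.5,-1,0.2,4,0.5,3.8],
  [1,-12.5,-1.8,0.5,6,0.7,5.1],
  [1,-15.5,-2.6,0.8,8,1,6.3],
  [1,-18.5,-3.4,1.1,10,1.2,7.5],
  [1,-21.5,-4.2,1.4,12,1.5,8.8],
  [1,-24.5,-5,1.7,14,1.7,10],
  [1,-27.5,-5.8,2,16,2,11.3],
  [1,-30,-6.3,2.2,17.5,2.2,12.4],
  [1,-32.2,-6.7,2.4,18.8,2.4,13.3],
  [1,-33.7,-7,2.5,19.6,2.5,14],
  [1,-34.4,-7.1,2.5,19.9,2.5,14.2],
  [1,-34.6,-7.1,2.5,19.9,2.5,14.2],
  [1,-34.6,-7.1,2.5,19.9,2.5,14.2],
  [1,-34.6,-7.1,2.5,19.9,2.5,14.2],
])

```text
clock: 9.82
tcp_pos: [536.6, -248.7, 328.2]
tcp_rot: [[0.135, 0.931, -0.338], [0.991, -0.127, 0.046], [0.0, -0.341, -0.94]]
force: [0.5, 0.3, -2.4]
grip_width: 13.6
```

```bash
cat > look.py <<'E'
from tgt import *
import sys
def look(k,h=188.5,off=3,views=("side","scene")):
    o=get_obs(); print(o["clock"],o["tcp_pos"],o["grip_width"],o["force"],o["wrist_torque"])
    d=Rz(YAW).T@(o["tcp_pos"]-H)-Rz(YAW).T@(tcp(0,0)-H); print("rel to final: du",d@u,"dn",d@nn,"dy",d[1],"rotvec err",Rn.from_matrix(o["tcp_rot"].T@Rt).as_rotvec(degrees=True))
    R=o["tcp_rot"]
    for n,b,s in [("side",(230,110,430,380),2.2),("scene",(310,60,490,290),2.5)]:
        im=read_camera(n)[:,:,::-1]; cv2.imwrite(f"pics/{n}{k}.png",im); x0,y0,x1,y1=b
        z=cv2.resize(im[y0:y1,x0:x1],None,fx=s,fy=s,interpolation=cv2.INTER_CUBIC)
        zo=z.copy(); c=cam(n)
        # board front-face outline from the tool pose
        B=[o["tcp_pos"]+R@np.array([y,off-4,h-t]) for y,t in [(75,0),(75,200),(-75,200),(-75,0),(75,0)]]
        if "bo" in sys.argv: lines(z,c,B,np.array([x0,y0]),s,(255,0,255))
        cv2.imwrite(f"pics/{n}{k}o.png",z)
    a=[cv2.imread(f"pics/{n}{k}o.png") for n in views]; m=min(i.shape[0] for i in a); cv2.imwrite(f"pics/m{k}.png",np.hstack([i[:m,:] for i in a])[:, :900][:600,:800] if False else cv2.resize(np.hstack([i[:m] for i in a]),None,fx=.88,fy=.88))
if __name__=="__main__": look(sys.argv[1])
E
python3 look.py 7 bo
```

```text
9.8167 [ 536.5707 -248.735   328.2433] 13.623153567754176 [ 0.5213  0.3213 -2.4076] [-0.0097 -0.363   0.0476]
rel to final: du 130.34263955910083 dn 29.925310307289994 dy 0.9084701133103927 rotvec err [ 0.0492 -0.0059  0.0298]
```

View pics/m7.png

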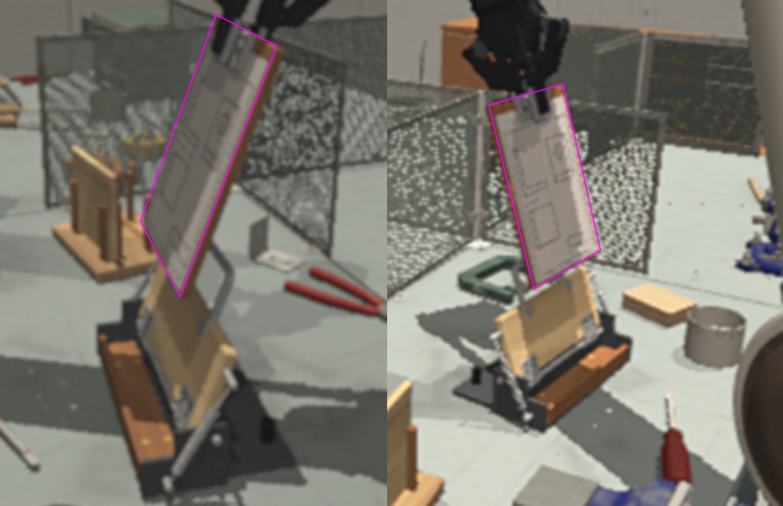

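carry_out([
  [1,0,0.1,0.6,0,0,0],
  [1,0,0.4,1.8,0,0,0],
  [1,0,0.8,3.2,0,0,0],
  [1,0,1.2,4.8,0,0,0],
  [1,0,1.6,6.4,0,0,0],
  [1,0,2,8,0,0,0],
  [1,0,2.3,9.5,0,0,0],
  [1,0,2.5,10.8,0,0,0],
  [1,0,2.6,11.7,0,0,0],
  [1,0,2.6,12.3,0,0,0],
  [1,0,2.6,12.5,0,0,0],
  [1,0,2.6,12.5,0,0,0],
  [1,0,2.6,12.5,0,0,0],
])

```text
clock: 11.0
tcp_pos: [518.5, -247.5, 202.3]
tcp_rot: [[0.136, 0.931, -0.338], [0.991, -0.129, 0.046], [-0.001, -0.341, -0.94]]
force: [0.1, -0.1, -1.2]
grip_width: 13.1
```

```bash
python3 look.py 8
```

```text
11.0 [ 518.5331 -247.4739  202.2719] 13.131607484960101 [ 0.1187 -0.1059 -1.163 ] [-0.0045 -0.3164  0.0151]
rel to final: du 5.797622340623829 dn 3.7944078442541866 dy -0.29006347409790867 rotvec err [ 0.0749  0.0255 -0.0566]
```

View pics/m8.png

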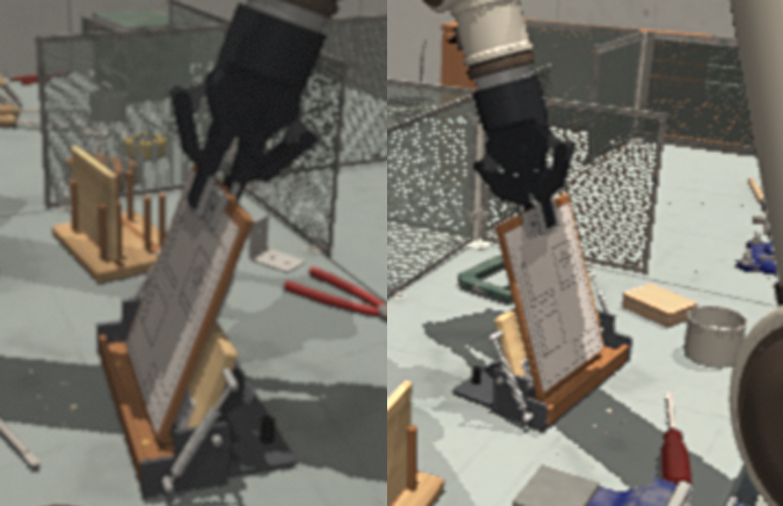

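carry_out([
  [1,0,0,0.1,0,0,0],
  [1,0,0,0.2,0,0,0],
  [1,0,0,0.3,0,0,0],
  [1,0,0,0.4,0,0,0],
  [1,0,0,0.4,0,0,0],
  [1,0,0,0.4,0,0,0],
])

```text
clock: 11.6
tcp_pos: [516.7, -247.0, 197.6]
tcp_rot: [[0.137, 0.931, -0.339], [0.991, -0.128, 0.047], [0.0, -0.342, -0.94]]
force: [0.1, 0.6, -2.8]
grip_width: 13.2
```

carry_out([
  [1,0,0.1,0,0,0,0],
  [1,0,0.2,0,0,0,0],
  [1,0,0.3,0,0,0,0],
  [1,0,0.3,0,0,0,0],
  [1,0,0.3,0,0,0,0],
])

```text
clock: 12.02
tcp_pos: [519.6, -247.4, 196.6]
tcp_rot: [[0.136, 0.931, -0.339], [0.991, -0.128, 0.047], [-0.0, -0.342, -0.94]]
force: [-0.0, -0.5, -2.6]
grip_width: 13.1
```

carry_out([
  [1,0,0,0.1,0,0,0],
  [1,0,0,0.2,0,0,0],
  [1,0,0,0.2,0,0,0],
  [1,0,0,0.2,0,0,0],
])

```text
clock: 12.35
tcp_pos: [519.2, -247.4, 195.4]
tcp_rot: [[0.136, 0.931, -0.338], [0.991, -0.128, 0.046], [-0.0, -0.341, -0.94]]
force: [0.3, 0.2, 1.8]
grip_width: 13.3
```

```bash
python3 look.py 9
```

```text
12.35 [ 519.1983 -247.4147  195.3988] 13.321202992372863 [0.255  0.1964 1.8406] [ 0.0709 -0.2794 -0.0161]
rel to final: du -0.43836822064370423 dn 0.8318861734447034 dy -0.14116863037161592 rotvec err [ 0.0536  0.0095 -0.0507]
```

View pics/m9.png

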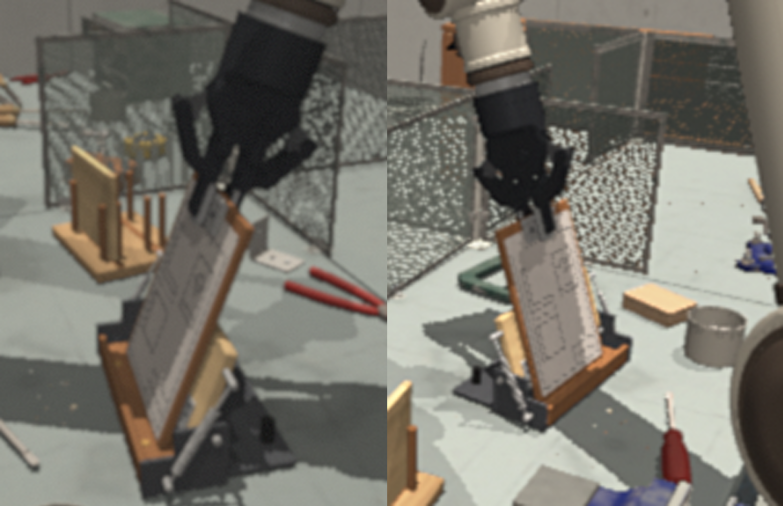

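carry_out([
  [1,0,0.05,0,0,0,0],
  [1,0,0.1,0,0,0,0],
  [1,0,0.15,0,0,0,0],
  [1,0,0.2,0,0,0,0],
  [1,0,0.2,0,0,0,0],
  [1,0,0.2,0,0,0,0],
])

```text
clock: 12.95
tcp_pos: [520.3, -247.6, 194.9]
tcp_rot: [[0.136, 0.93, -0.341], [0.991, -0.128, 0.046], [-0.0, -0.344, -0.939]]
force: [-0.5, -0.7, 6.7]
grip_width: 12.9
```

carry_out([
  [1,0,0.1,-0.1,0,0,0],
  [1,0,0.2,-0.15,0,0,0],
  [1,0,0.3,-0.15,0,0,0],
  [1,0,0.3,-0.15,0,0,0],
  [1,0,0.3,-0.15,0,0,0],
])

```text
clock: 13.37
tcp_pos: [522.1, -247.9, 194.5]
tcp_rot: [[0.136, 0.929, -0.345], [0.991, -0.128, 0.048], [0.0, -0.348, -0.937]]
force: [-7.3, 0.6, 6.1]
grip_width: 13.1
```

```bash
python3 look.py 10
python3 - <<'E'
import cv2
im=cv2.imread("pics/side10.png")[200:370,260:400]; cv2.imwrite("pics/s10c.png",cv2.resize(im,None,fx=3.5,fy=3.5,interpolation=cv2.INTER_CUBIC))
E
```

```text
13.3667 [ 522.0635 -247.8969  194.4536] 13.106763136309137 [-7.2538  0.5787  6.08  ] [0.2701 1.8426 0.5632]
rel to final: du -0.33324799649100634 dn -2.2203661144214557 dy -0.23006644944527008 rotvec err [-0.3804 -0.0188 -0.018 ]
```

View pics/s10c.png

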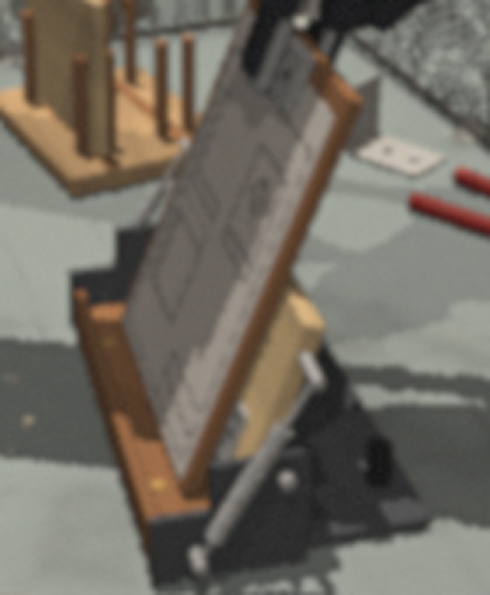

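carry_out([
  [1,0,-0.1,0,0,0,0],
  [1,0,-0.1,0,0,0,0],
  [0.6,0,-0.1,0,0,0,0],
  [0.5,0,-0.1,0,0,0,0],
  [0.4,0,-0.1,0,0,0,0],
  [0.3,0,-0.1,0,0,0,0],
  [0.2,0,-0.1,0,0,0,0],
  [0.2,0,-0.1,0,0,0,0],
  [0.2,0,-0.1,0,0,0,0],
])

```text
clock: 14.22
tcp_pos: [523.2, -247.9, 194.8]
tcp_rot: [[0.136, 0.931, -0.339], [0.991, -0.128, 0.047], [-0.0, -0.342, -0.94]]
force: [-1.0, 0.2, 0.5]
grip_width: 34.2
```

```bash
python3 look.py 11
python3 - <<'E'
import cv2,numpy as np
a=[]
for k in (10,11):
    im=cv2.imread(f"pics/side{k}.png")[180:370,260:390]; a.append(cv2.resize(im,None,fx=3,fy=3,interpolation=cv2.INTER_CUBIC))
cv2.imwrite("pics/s11c.png",np.hstack(a))
E
```

```text
14.2167 [ 523.217  -247.8998  194.7732] 34.23795606705956 [-1.0199  0.2306  0.4896] [ 0.0146 -0.1706  0.0706]
rel to final: du 0.3580439528322404 dn -3.1853989850599675 dy -0.07636880192352728 rotvec err [ 0.0069 -0.0122 -0.0426]
```

View pics/s11c.png

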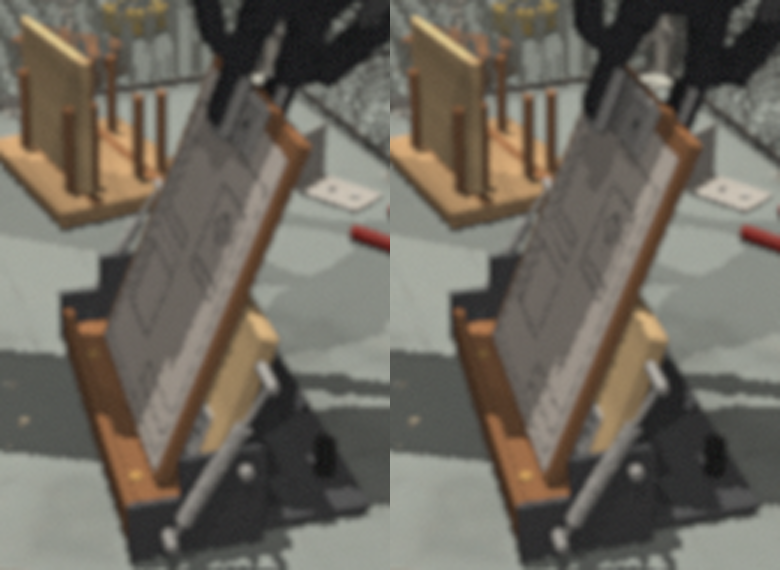

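View pics/m11.png

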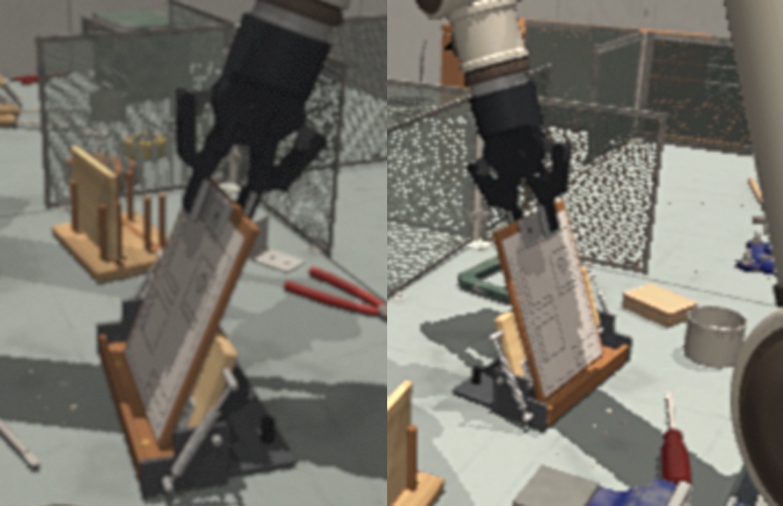

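carry_out([
  [0.2,0,0,-0.3,0,0,0],
  [0.2,0,0,-1,0,0,0],
  [0.2,0,0,-2,0,0,0],
  [0.2,0,0,-3.5,0,0,0],
  [0.2,0,0,-5.5,0,0,0],
  [0.2,0,0,-8,0,0,0],
  [0.2,0,0,-10.5,0,0,0],
  [0.2,0,0,-12,0,0,0],
  [0.2,0,0,-12.5,0,0,0],
  [0.2,0,0,-12.5,0,0,0],
  [0.2,0,0,-12.5,0,0,0],
])

```text
clock: 15.23
tcp_pos: [565.4, -253.6, 311.8]
tcp_rot: [[0.136, 0.931, -0.339], [0.991, -0.128, 0.047], [0.0, -0.342, -0.94]]
force: [0.7, 0.5, -0.4]
grip_width: 34.2
```

```bash
python3 - <<'E'
from tgt import *
o=get_obs(); print(o["clock"],o["tcp_pos"],o["force"])
th0=1.22
s0=-(18+6*np.cos(th0))/np.sin(th0)
for n,b,s in [("side",(250,150,400,370),2.7),("scene",(340,120,480,290),3.5),("wrist",(0,0,640,400),1.2)]:
    im=read_camera(n)[:,:,::-1]; cv2.imwrite(f"pics/{n}12.png",im); x0,y0,x1,y1=b
    z=cv2.resize(im[y0:y1,x0:x1],None,fx=s,fy=s,interpolation=cv2.INTER_CUBIC); c=cam(n,o)
    cv2.imwrite(f"pics/{n}12r.png",z)
    lines(z,c,[pp(s0+t,y,14) for t,y in [(0,75),(200,75),(200,-75),(0,-75),(0,75)]],np.array([x0,y0]),s,(255,0,255))
    cv2.imwrite(f"pics/{n}12o.png",z)
E
```

```text
15.2333 [ 565.4015 -253.6329  311.8368] [ 0.7062  0.4768 -0.3586]
```

View pics/side12o.png

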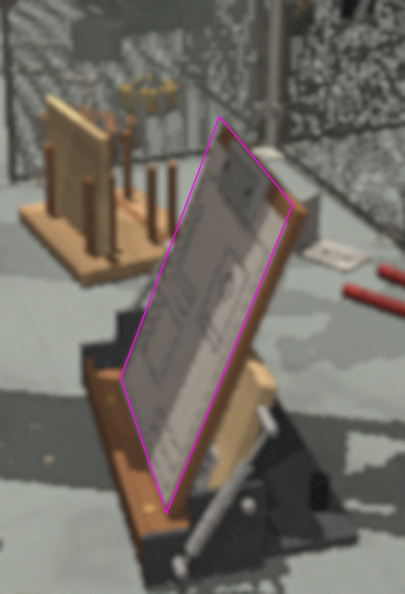

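View pics/scene12o.png

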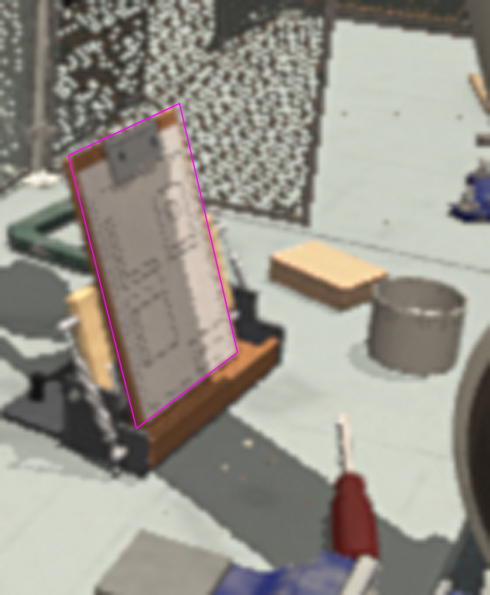

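View pics/wrist12o.png

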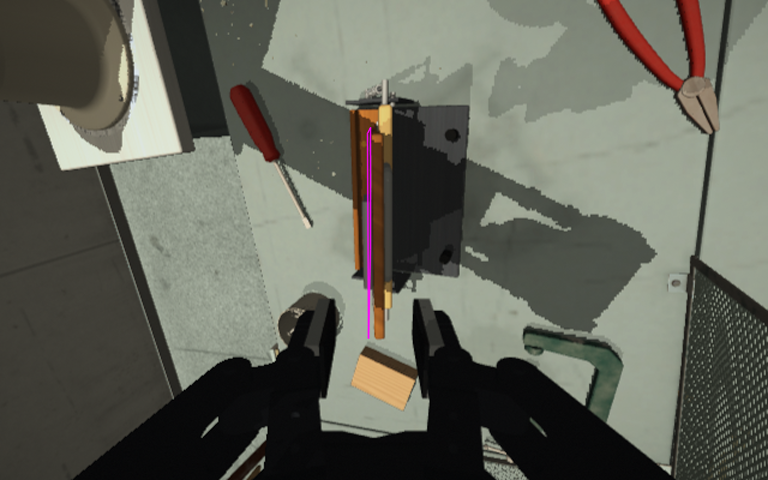

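```bash
python3 - <<'E'
import cv2
im=cv2.imread("pics/wrist12.png")[60:290,270:400]; cv2.imwrite("pics/w12c.png",cv2.resize(im,None,fx=2.6*1.8/1.8,fy=2.6,interpolation=cv2.INTER_CUBIC))
im=cv2.imread("pics/side12.png")[180:350,280:380]; cv2.imwrite("pics/s12c.png",cv2.resize(im,None,fx=3.5,fy=3.5,interpolation=cv2.INTER_CUBIC))
E
```

```text
(no output)
```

View pics/w12c.png

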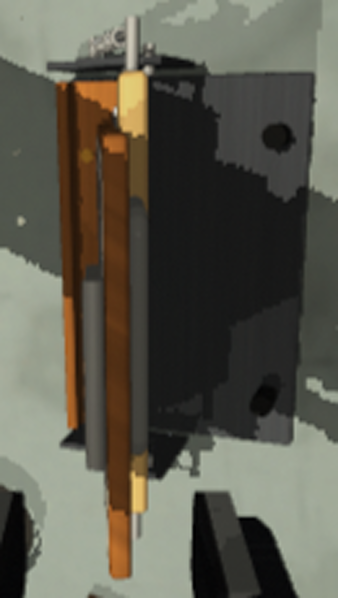

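View pics/s12c.png

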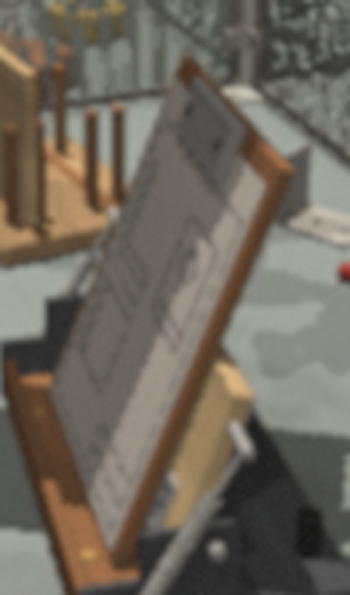

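```bash
python3 - <<'E'
from tgt import *
from scipy.optimize import least_squares
o=get_obs(); c=cam("wrist",o)
im=cv2.imread("pics/wrist12.png"); x0,y0=270,60; s=5
z0=cv2.resize(im[y0:290,x0:400],None,fx=s,fy=2.5,interpolation=cv2.INTER_CUBIC)
for k,(lean,col) in enumerate([(68.,(0,255,0)),(70.,(255,0,255)),(72.,(0,255,255))]):
    t=np.radians(lean); uu=np.array([np.cos(t),0,np.sin(t)]); n2=np.array([-np.sin(t),0,np.cos(t)])
    # anchor so that top midplane matches measured contact: top at final tool pose dn=-3
    top=(lambda h: tcp(0,-3.2,0,200,0))(0)
    for dn in (4,-4):
        B=[top+Rz(YAW)@(n2*dn-uu*a+np.array([0,y,0])) for y,a in [(75,0),(75,200),(-75,200),(-75,0)]]
        q=(proj(c,B)-[x0,y0]); print(lean,dn,(proj(c,B)).round(1).tolist())
        q=q*[s,2.5]
        for i in range(2 if True else 0): cv2.circle(z0,tuple(int(v) for v in q[i]),3,col,-1 if i else 1)
cv2.imwrite("pics/w12f.png",z0[:, :])
E
```

```text
68.0 4 [[310.3, 110.9], [306.2, 105.8], [306.7, 208.2], [310.5, 283.0]]
68.0 -4 [[321.0, 110.9], [312.0, 105.8], [311.9, 208.1], [319.3, 282.8]]
70.0 4 [[310.3, 110.9], [311.2, 105.8], [311.3, 208.1], [310.5, 282.9]]
70.0 -4 [[321.0, 110.9], [317.1, 105.8], [316.5, 208.1], [319.3, 282.9]]
72.0 4 [[310.3, 110.9], [316.3, 105.8], [315.8, 208.1], [310.5, 282.8]]
72.0 -4 [[321.0, 110.9], [322.1, 105.8], [321.0, 208.2], [319.3, 283.0]]
```

View pics/w12f.png

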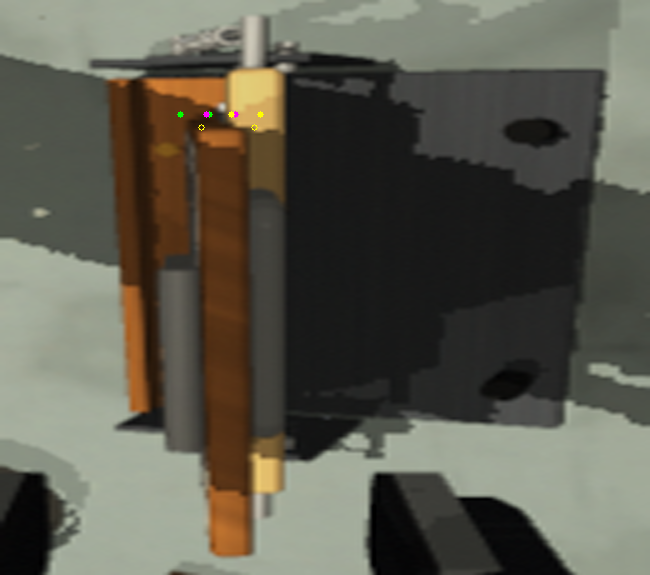

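```bash
python3 - <<'E'
import cv2,numpy as np
def tm(n,a,b,box):
    A=cv2.imread(f"pics/{n}{a}.png",0).astype(np.float32);B=cv2.imread(f"pics/{n}{b}.png",0).astype(np.float32)
    x0,y0,x1,y1=box; (d,r)=cv2.phaseCorrelate(A[y0:y1,x0:x1],B[y0:y1,x0:x1],cv2.createHanningWindow((x1-x0,y1-y0),cv2.CV_32F)); return np.round(d,2),round(r,2)
for a,b in [(9,10),(10,11),(11,12),(9,12)]:
    print(a,b,"side bottom",tm("side",a,b,(292,280,330,345)),"side top",tm("side",a,b,(318,200,360,250)),"scene bottom",tm("scene",a,b,(365,205,410,250)),"scene mid/top",tm("scene",a,b,(362,168,402,205)), "static",tm("side",a,b,(250,200,290,240)))
E
```

```text
9 10 side bottom (array([ 0.03, -0.17]), 0.87) side top (array([2.04, 0.33]), 1.16) scene bottom (array([0.76, 0.46]), 1.02) scene mid/top (array([-0.59,  0.16]), 0.82) static (array([0.09, 0.09]), 0.89)
10 11 side bottom (array([-0.18,  0.16]), 1.0) side top (array([0.03, 0.23]), 0.38) scene bottom (array([0.57, 0.64]), 1.13) scene mid/top (array([0.12, 0.14]), 0.78) static (array([-0.  ,  0.06]), 0.87)
11 12 side bottom (array([ 0.01, -0.51]), 0.87) side top (array([-0.13, -0.06]), 0.6) scene bottom (array([0.42, 0.44]), 1.08) scene mid/top (array([-0.12,  0.12]), 0.71) static (array([0.08, 0.13]), 0.78)
9 12 side bottom (array([-0.01, -0.33]), 0.84) side top (array([1.82, 0.37]), 0.6) scene bottom (array([0.51, 0.72]), 1.08) scene mid/top (array([-0.83,  0.37]), 0.63) static (array([0.15, 0.2 ]), 0.85)
```

```bash
python3 - <<'E'
import cv2,numpy as np
def z(n,b,s): x0,y0,x1,y1=b; return cv2.resize(cv2.imread(f"pics/{n}.png")[y0:y1,x0:x1],None,fx=s,fy=s,interpolation=cv2.INTER_CUBIC)
cv2.imwrite("pics/za.png",np.hstack([z("side12",(300,190,370,260),5.5),z("side12",(290,280,360,350),5.5)]))
cv2.imwrite("pics/zb.png",np.hstack([z("scene12",(350,140,420,210),5.5),z("scene12",(360,200,430,270),5.5)]))
cv2.imwrite("pics/zc.png",np.hstack([z("side6",(290,220,360,290),5.5),z("side6",(290,280,360,350),5.5)]))
cv2.imwrite("pics/zd.png",np.hstack([z("scene6",(350,170,420,240),5.5),z("scene6",(360,200,430,270),5.5)]))
E
```

```text
(no output)
```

View pics/za.png

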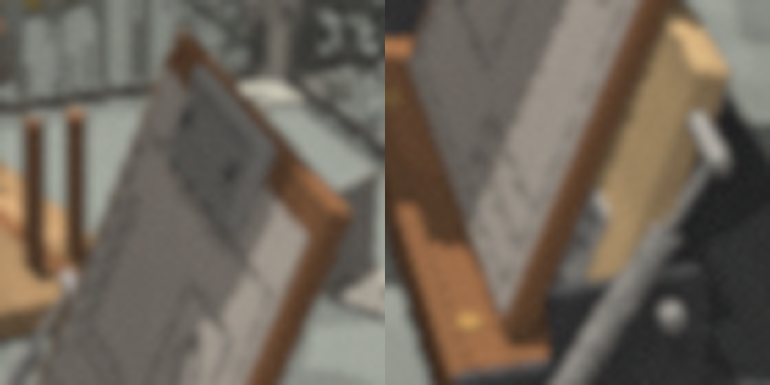

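View pics/zc.png

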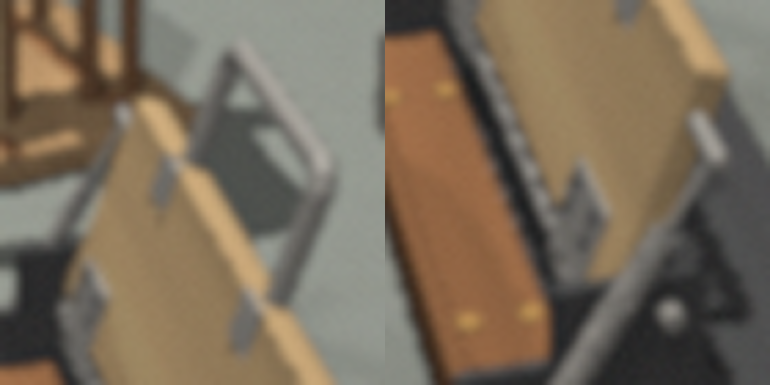

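View pics/zb.png

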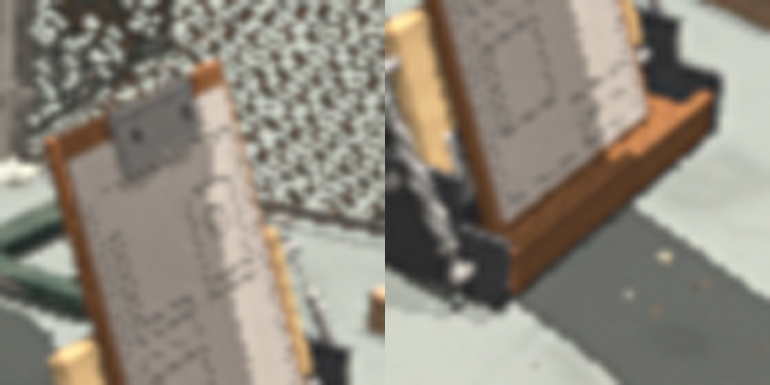

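View pics/zd.png

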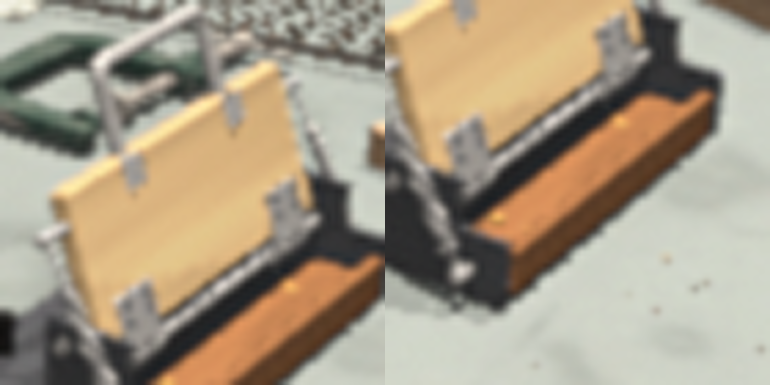

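```bash
python3 - <<'E'
from tgt import *
from scipy.optimize import least_squares
C={n:cam(n) for n in ["side","scene"]}
# (cam, height t, y, front offset f(+4 front,-4 back), uv)
pk=[("side",200,75,-4,(333.3,196.7)),("side",200,-75,-4,(363.3,228.2)),("side",0,-75,4,(312.2,337.8)),
("scene",200,75,-4,(358.7,165.5)),("scene",200,-75,-4,(389.1,151.3)),("scene",0,75,4,(381.8,241.5)),("scene",0,-75,4,(407.3,221.5))]
def P(p,t,y,f):
    th=np.radians(p[3]); uu=np.array([np.cos(th),0,np.sin(th)]); n2=np.array([-np.sin(th),0,np.cos(th)])
    return Rz(YAW)@(np.array([p[0],p[1]+y,p[2]])+t*uu+f*n2)+H
def res(p): 
    return np.concatenate([proj(C[n],P(p,t,y,f))[0]-uv+(p[4:6] if n=="side" else p[6:8]) for n,t,y,f,uv in pk]+[np.array(p[4:8])*.5])
s=least_squares(res,[-16,0,17,70,0,0,0,0]); print(s.x, s.fun.round(1))
J=s.jac; cov=np.linalg.inv(J.T@J); print("sd",np.sqrt(np.diag(cov)))
E
```

```text
[-15.0843   4.6948  14.3513  69.9266  -0.4054   0.1821   2.6444  -0.8092] [ 1.6 -1.6 -1.  -0.5 -0.6  2.  -1.1 -0.1  0.6 -0.8 -1.9  1.5  1.6 -0.4
 -0.2  0.1  1.3 -0.4]
sd [3.0365 3.8286 3.1365 0.4996 1.748  1.7421 1.3401 1.3199]
```

carry_out([
  [0,0,0,-1,0,0,0],
  [0,0,0,-3,0,0,0],
  [0,0,0,-5,0,0,0],
  [0,0,0,-6,0,0,0],
  [0,0,0,-6,0,0,0],
  [0,0,0,-6,0,0,0],
  [0,0,0,-6,0,0,0],
  [0,0,0,-6,0,0,0],
  [0,0,0,-6,0,0,0],
  [0,0,0,-6,0,0,0],
  [0,0,0,-6,0,0,0],
  [0,0,0,-6,0,0,0],
])

```text
clock: 16.38
tcp_pos: [585.7, -256.5, 368.5]
tcp_rot: [[0.137, 0.931, -0.339], [0.991, -0.128, 0.047], [0.0, -0.342, -0.94]]
force: [-0.5, 0.2, 0.2]
grip_width: 42.9
```

```bash
python3 look.py 13; python3 - <<'E'
import cv2,numpy as np
for n,b in [("side",(292,200,360,345)),("scene",(350,140,420,260))]:
    A,B=[cv2.imread(f"pics/{n}{k}.png",0).astype(np.float32) for k in (12,13)]; x0,y0,x1,y1=b
    print(n,cv2.phaseCorrelate(A[y0:y1,x0:x1],B[y0:y1,x0:x1],cv2.createHanningWindow((x1-x0,y1-y0),cv2.CV_32F)))
E
```

```text
16.3833 [ 585.7325 -256.4924  368.4985] 42.89306192838808 [-0.4772  0.2475  0.1987] [ 0.04   -0.2062 -0.0039]
rel to final: du 185.1889952415879 dn -3.065465007867619 dy -0.1051432141968501 rotvec err [-0.0209 -0.017  -0.0462]
side ((0.013321926771695303, 0.033631225564008105), 0.8567551462738602)
scene ((-0.03377824438926069, 0.018140719288695095), 0.9337415975553018)
```

View pics/m13.png

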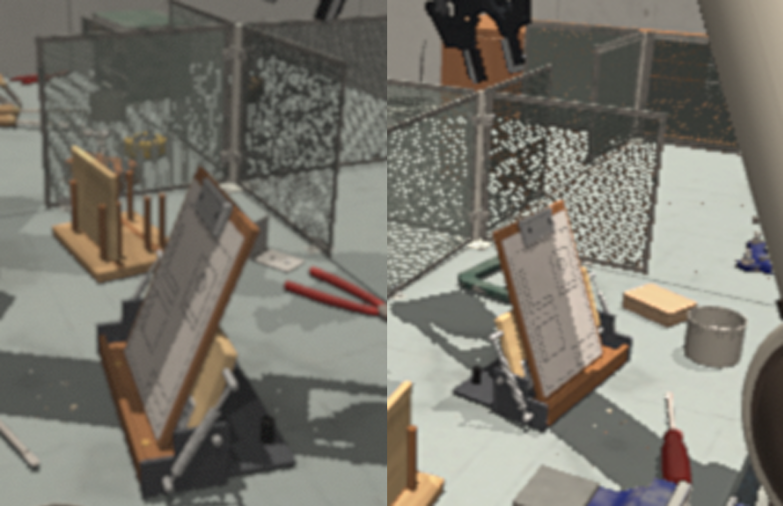

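Both views show the board standing still on the ledge behind the lip. The clip is at the top, the drawing faces the front, and it leans on the open panel. The plain board is still upright in its slot and the gripper is clear, so I'm handing in.

```bash
python3 -c "
from workcell import r
print(r.sign_off())"
```

```text
the job is handed in; nothing more can be done
None
```

The job is done and was handed in at about 16.5 s of the 53 s allowed. I swung the stand's panel up by its handle to the open stop, then took the clipped board from the rack by its clip. I set it on the ledge behind the lip, clip up and drawing facing out, and moved the arm clear.

- **Stand and rack:** The panel matched the fully open outline in both fixed cameras. The plain board is still upright in its slot.
- **Stability:** The board did not move (under 0.05 px) over the last second or so before hand-in, and the force reading had settled near zero.
- **How flat the board lies:** My estimates of the board's angle disagreed slightly. Fitting its corners in the two fixed cameras gave 69.9°, against 69.9° for the open panel. The wrist view suggested about 68.5°, and how far the top moved back as I pressed it suggested about 69°. It is therefore flat to within about 1.5°, which could leave a gap of up to 2 mm at the panel's lower edge. I did not try to push that closed.
- **Forces:** The largest wrist force reported at the end of a move was about 10 N; peaks in between were not recorded.

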